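Close up a keyed slide tray on its loading deck

TASK

Slide the slide tray along the loading deck, without lifting it off the deck, until its lugs drop into the notches of the deck's middle plate and it sits fully down. Then put the cover on the tray, turned so that its lugs drop into the tray's notches, fully down, and let go. Do not knock over or shift the white bottle standing on the deck, the lens can or the tape roll.

Things in the scene. Friction and masses are not known exactly. Their poses are not given: they have to be found in the camera images.
- deck: (All sizes here in mm.) Fixed loading deck, 440 along its y, top 24 mm above the desk; place and yaw vary. Origin: at desk height under the middle of its flush dark keyed plate (130 x 150); z up, x towards the fence. The deck's top runs from x=-120 to the fence.
- deck_notch (a point): The single notch of the dark plate, at deck x=0, y=-36, at the level of the deck's top. Two more are at x=+40 and x=-40, y=+45. Each is 23 (x) by 19 (y), 12 deep. The plate is otherwise flat and flush.
- fence (a point): Middle of the fence's inner face at its top edge: deck x=+61, 48 above the desk (24 above the deck's top). The fence runs straight along the deck's whole length, 12 thick.
- tray: Loose grey slide tray of about 0.35 kg: slab 120 (x) by 140 (y) by 26 on three lugs, too wide to grip. Origin: centre of the 120x140 outline at the lugs' bottom; slab z=10 to 36. Its -y end is narrower (90 wide, from y=-52). Starts on the deck at the +y or -y end, 115 to 145 from the deck's middle, off the fence, up to 0.3 rad askew, narrow end towards the deck's -y.
- tray_lug (a point): Bottom of the tray's single lug, at tray x=0, y=-36; the other two are at x=+40 and -40, y=+45. Each 18 (x) by 14 (y), 10 long: 2.5 mm play each side in a notch. Seated, the tray's axes lie along the deck's and its origin is 14 above the deck's (24 while sliding); against the fence its deck x is +1, within the play.
- tray_notch (a point): The single notch in the tray's top, at tray x=0, y=-36, z=36; two more at x=+40 and -40, y=+45; each 23 by 19, 12 deep. The cover's lugs belong in them.
- cover: Loose grey cover of about 0.25 kg: plate 120 (x) by 140 (y) by 10 with the tray's outline (narrow end at -y, 90 wide), on lugs of the tray's size and places. Origin: centre of the outline at the lugs' bottom; plate z=10 to 20. On the desk right of the deck, yaw within 1.6 rad of the world axes. Seated: axes as the tray's, origin 26 above the tray's (36 out of key).
- cover_grip (a point): Middle of the cover's black bridge handle, at cover x=0, y=0, z=53: a bar 84 long (y), 16 wide (x), 14 high, clear beneath by 26, on two posts at y=+36 and -36.
- bottle: Loose white bottle with red cap, 52 diameter, 122 high, origin at the middle of its foot; stands on the deck at the end the tray does not use. To be left alone.
- can: Loose white lens can with black lid, 47 diameter, 70 high, origin at the middle of its foot; on the desk near the cover, towards the robot. To be left alone.
- tape: Loose roll of blue tape lying flat, 49 diameter, 19 high, origin at the middle of its underside; in front of the deck. To be left alone.

How it is judged (in metres and radians):
On the way, in this order (a step that is already met when the one before it is completed fails the run):
1. the tray has dropped fully into the notches of the deck (z of tray in the frame of deck below 0.0175 m and x of tray in the frame of deck between -0.006 and 0.006 m and y of tray in the frame of deck between -0.006 and 0.006 m and angle between the y axis of tray and the y axis of deck, either way round below 0.08 rad and angle between tray's own z axis and vertical below 0.04 rad), for 0.2 s.
2. the cover has dropped fully into the notches of the tray (z of cover in the frame of tray below 0.0295 m and x of cover in the frame of tray between -0.006 and 0.006 m and y of cover in the frame of tray between -0.006 and 0.006 m and angle between the y axis of cover and the y axis of tray, either way round below 0.08 rad and angle between cover's own z axis and vertical below 0.04 rad), for 0.2 s.
At the end, for the whole second after the job is handed in: The tray sits in the deck's notches (its origin within 6 mm of the deck's in x and y, at most 17.5 mm above it, level), the cover sits in the tray's notches (its origin within 6 mm of the tray's in x and y, at most 29.5 mm above it, level), both aligned within 0.08 rad, released and at rest (all of step 1 and all of step 2 and linear speed of each of tray, cover below 0.02 m/s); the robot touches nothing.
It fails at once if the tray is lifted off the deck (origin over 26 mm above the deck's top) or tipped past 0.35 rad (z of tray in the frame of deck above 0.05 m or angle between tray's own z axis and vertical above 0.35 rad).
It fails at once if the bottle is shifted by more than 25 mm or tipped (distance of bottle from where it was at the start of the episode above 0.025 m or angle between bottle's own z axis and vertical above 0.3 rad).
It fails at once if the lens can is shifted by more than 25 mm or tipped (distance of can from where it was at the start of the episode above 0.025 m or angle between can's own z axis and vertical above 0.3 rad).
It fails at once if the tape roll is shifted by more than 25 mm or tipped (distance of tape from where it was at the start of the episode above 0.025 m or angle between tape's own z axis and vertical above 0.3 rad).
It also fails if it takes over 72 s, if anything falls off the work surface, if the arm or the gripper's body presses on something with over 40 N, if the wrist force passes 120 N, or if a joint passes its speed limit or range.

ROBOT

A 6-joint arm with a two-finger parallel gripper is mounted at the origin on a cart in front of the work surface, level with it; the furniture and walls round the work are solid. World frame = base frame: x ahead of the robot, y to its left, z up, the work surface at z = 0. Lengths are in mm, angles in rad, forces in N, time in s.
With the tool pointing down it reaches from about 275 to 750 mm from the base axis. Payload 10.2 kg.
Tool frame: the origin (TCP) lies midway between the tips of the shut fingers; the grasp point (between the pads) lies grip_depth behind it (grip_depth is the distance from the TCP to the grasp point, in mm); z points along the fingers, y is the line along which they close (so a half turn about z gives the same grasp; the last joint's range is limited). The gripper opens to 85 mm and grips with 20 to 120 N. Pads are 22 mm wide; open, the fingers measure 114 mm over their backs; the gripper's body (76 mm by 85 mm) begins 54 mm behind the grasp point. The pads swing forward as they close: fully open they stand 13 mm farther back than shut.
Start: joints at [0.996, 0.313, 1.498, -0, 1.331, -0.223], TCP at [180.922, 492.847, 231.294] pointing down, gripper open.
Joint ranges: [-2.94, 2.94], [-0.97, 2.17], [0.19, 2.56], [-1.23, 4.37], [0.02, 3.11], [-2.88, 2.88]. Speed limits (rad/s): [2.39, 2.39, 3.01, 3.14, 3.14, 3.14].

INTERFACE

Orientations are given as a unit quaternion [w, x, y, z].
In Python, from rig import * gives the robot as it stands.
- The arm moves only by the tool servo_tool, never from a script. Its argument "commands" is a list of rows, each a list of 3 entries, a list of its own where there are three numbers: the gripper command: -1 is fully open, 1 is shut, values between are in proportion, then the shift along the tool's x, y, z in m, then the turn, a rotation vector about the tool's x, y, z in units of 6 degrees (1.0 is 6 degrees). In form: [[grip, [dx, dy, dz], [ax, ay, az]], ...]. A call has 1 to 10 rows; each row shifts and turns the commanded pose from where the row before left it, along the tool's axes as they then stand; what a row does not reach is not made up. A row lasts 1/12 s, in which the tool goes at most 41.7 mm and 7.16 degrees, less where a joint would pass 70% of its speed; a pose out of reach is approached as far as the arm can. A call is refused whole if a number of a shift passes 0.0417 or a number of a turn 1, either way. A call with a gripper value outside its range is refused whole. The fingers move at their own pace and stop on an object; "squeeze" is the grip in N (left out, the last holds). Time passes only in rows, so rows that do not move let the fingers close. It gives the time, the measured TCP pose, the force, the opening and the grip force at its end, in the units of the state.
- sense(): the state, without advancing time (a new reading comes with each control period).
- capture(name): name is "scene" or "top" or "wrist"; returns a dict with "pixels" (480x640x3 uint8, red, green, blue), "z_map" (480x640 float32, mm along the optical axis (not along the pixel's ray), 0 where there is no reading), "fx", "fy", "cx", "cy" (pixels), "rvec" (rotation vector, rad) and "tvec" (3), from world to camera coordinates, as OpenCV has them; the wrist camera has in their place "T_tool_cam" (4x4, takes a point from camera to tool coordinates, whose origin is the TCP and whose axes are the flange's). Camera axes: x right, y down, z forward; pixel columns grow to the right and rows downward; lengths in mm; the calibration is good to about 2 mm. A picture is of the moment at which its call begins: read the wrist's pose just before it.
- finish_job(): hands the job in; it is judged then, once.
The state is a dict: "time_s": time; "joints": joint angles; "dq": joint speeds; "tau": joint torques, N m; "eef_pos": TCP position; "ee_rot": TCP orientation; "force": force on the tool from outside, world axes, zero at the start; "wrist_torque": the same for the moment, N m; "grip_width": opening from 0.0 (shut) to 1.0 (fully open); "grip_force": force on a finger pad.
Only numpy, scipy, OpenCV 4.12 (cv2) and the standard library are available. Lean on these libraries where they do the work, as an engineer would, in place of code of your own. Each camera call takes 0.05 s, during which the arm holds its last target. There are 200 camera calls.

## Working session

There is one attempt and no reset: what is moved stays moved. The work goes in short steps, Python scripts to look and compute and a tool call to move; the robot and the scene stay as the last step left them, time stands still between calls to the robot, and variables do not carry over. Pictures are saved under pics/ and viewed, at most 10 in all, crops included, and the job is handed in when it is done.

Besides the shell and the picture viewer there is one more tool, called after "Call:" in YAML: its name, and indented under it one key for each argument. servo_tool: Moves the arm, as the interface text tells. Its arguments: {"type":"object","properties":{"commands":{"type":"array"},"squeeze":{"type":"number"}},"required":["commands"]}

```bash
ls; mkdir -p pics; cat > h.py <<'E'
from rig import *
import numpy as np, cv2
from scipy.spatial.transform import Rotation as R
def cloud(c):
    z=c["z_map"].astype(float); v,u=np.mgrid[:480,:640]
    p=np.stack([(u-c["cx"])/c["fx"]*z,(v-c["cy"])/c["fy"]*z,z],-1)
    if "rvec" in c:
        M=cv2.Rodrigues(np.array(c["rvec"],float))[0]; w=(p-np.array(c["tvec"]).ravel())@M
    else:
        s=c["s"]; T=np.array(c["T_tool_cam"]); q=s["ee_rot"]
        t=p@T[:3,:3].T+T[:3,3]; w=t@R.from_quat([q[1],q[2],q[3],q[0]]).as_matrix().T+np.array(s["eef_pos"])
    w[z==0]=np.nan; return w
def cap(n,f=None):
    s=sense(); c=capture(n); c["s"]=s
    if f: cv2.imwrite("pics/"+f+".png",c["pixels"][...,::-1])
    return c
E
python3 - <<'E'
from h import *
s=sense(); print(s)
for n in ["top","scene"]:
    c=cap(n,n+"0"); np.savez("pics/"+n+"0.npz",w=cloud(c),p=c["pixels"])
    print(n,c["fx"],c["cx"],c["cy"],c["rvec"],c["tvec"])
E
```

```text
pics
{'time_s': 0.0, 'joints': array([ 9.95579849e-01,  3.13453385e-01,  1.49845468e+00, -4.95703503e-05,
        1.33097012e+00, -2.23404152e-01]), 'dq': array([-8.35939282e-04, -6.53342589e-04, -5.29500022e-04,  1.91988890e-03,
        7.16909562e-05, -6.33062644e-04]), 'tau': array([ 5.14034618e-04, -4.12270188e+01, -2.59743941e+01, -1.21798180e-04,
        4.16043316e-03,  7.18179376e-05]), 'eef_pos': array([180.79574849, 492.61161498, 230.72671313]), 'ee_rot': array([-2.27718228e-04,  1.74994541e-01,  9.84569194e-01, -6.01557936e-04]), 'force': array([ 0.64691189, -0.6683438 , -0.01629035]), 'wrist_torque': array([ 0.00341541,  0.01240386, -0.01301622]), 'grip_force': 0.0, 'grip_width': 0.9984148478444144}
top 619.6636383521203 336.3791296579232 241.42130136463985 [ 2.20322118 -2.19276231  0.07080566] [-137.16417382  504.75097221 1207.20695267]
scene 450.0042713726879 314.25580470038864 240.51239477674002 [ 2.05566696 -0.90765879  0.47843614] [-462.48130225  214.72633146  785.93672292]
```

View pics/top0.png

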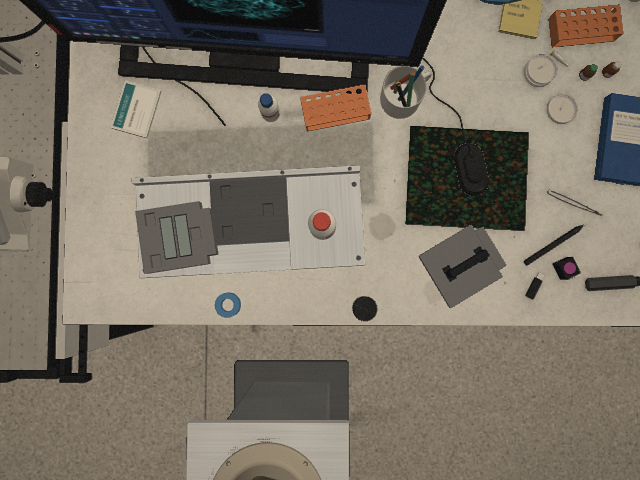

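View pics/scene0.png

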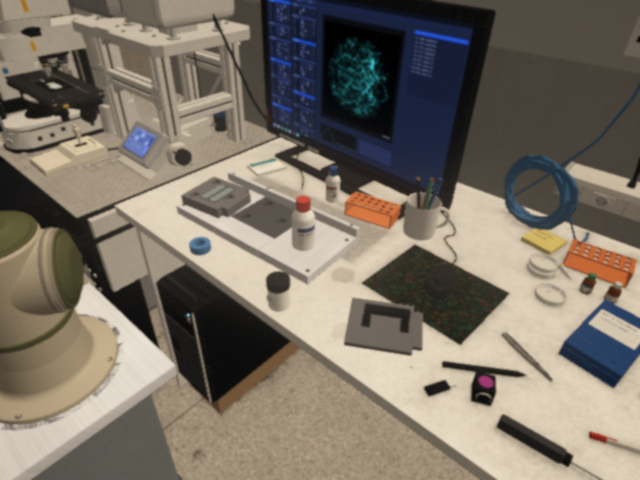

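```bash
python3 - <<'E'
from h import *
d=np.load("pics/top0.npz"); w=d["w"]; p=d["p"].astype(int); g=p.mean(-1)
v,u=np.mgrid[:480,:640]; Z=w[...,2]
def rng(m): return np.nanpercentile(w[m],[2,50,98],axis=0).round(1).tolist()
box=lambda a,b,c,e:(u>a)&(u<b)&(v>c)&(v<e)
for n,(x,y) in dict(desk=(390,280),decktop=(300,250),plate=(250,220),tray=(200,255),fence=(250,174),cap=(321,221),tape=(218,305),can=(365,308),cover=(450,285),bar=(465,262),rob=(35,195)).items(): print(n,w[y,x].round(1))
def rect(m):
    m=m.astype(np.uint8); n,l,st,_=cv2.connectedComponentsWithStats(m); k=1+np.argmax(st[1:,4]); m=l==k
    P=w[m][:,:2].astype(np.float32); h=cv2.convexHull(P); a=cv2.approxPolyDP(h,8,True)[:,0]
    print(m.sum(),rng(m)); print(" rect",cv2.minAreaRect(P)," poly",a.round(0).tolist())
    return m
rect(box(120,230,190,285)&(abs(Z-60)<6))
rect(box(120,380,160,195)&(abs(Z-48)<6))
rect(box(205,295,165,260)&(abs(Z-24)<5)&(g<100))
rect(box(120,380,160,290)&(abs(Z-24)<6))
rect(box(400,520,215,320)&(abs(Z-20)<5)&(g<115))
rect(box(400,520,215,320)&(abs(Z-55)<9))
rect(box(300,345,200,245)&(Z>100));rect(box(350,380,290,325)&(Z>60));rect(box(210,245,288,320)&(abs(Z-19)<5))
big=cv2.resize(p[155:320,120:520].astype(np.uint8)[...,::-1],None,fx=2,fy=2,interpolation=2)
cv2.imwrite("pics/crop.png",big)
E
```

```text
desk [ 429.8 -242.    -0.5]
decktop [487.9 -63.5  20.9]
plate [545.6  33.9  29.3]
tray [476.  124.4  56.2]
fence [632.6  32.4  49.2]
cap [ 533.6 -106.4  150.8]
tape [379.9  95.2  21.2]
can [nan nan nan]
cover [ 420.7 -357.7   19.7]
bar [ 465.  -378.8   59.5]
rob [587.9 436.7  62.5]
4159 [[450.8, 101.9, 56.2], [509.9, 170.0, 61.0], [569.0, 238.7, 65.3]]
 rect ((511.47467041015625, 169.4785919189453), (120.32313537597656, 141.70005798339844), 9.420856475830078)  poly [[565.0, 107.0], [579.0, 131.0], [557.0, 249.0], [441.0, 228.0], [461.0, 108.0], [482.0, 94.0]]
1470 [[615.7, -169.6, 43.4], [631.8, 41.9, 48.8], [647.5, 249.4, 53.2]]
 rect ((632.1058349609375, 40.79217529296875), (13.342306137084961, 438.1120910644531), 3.5263302326202393)  poly [[650.0, -178.0], [624.0, 260.0], [614.0, 259.0], [638.0, -162.0]]
4250 [[504.4, -35.7, 20.3], [565.1, 33.5, 25.0], [625.0, 107.6, 28.6]]
 rect ((564.15478515625, 36.322635650634766), (125.87682342529297, 150.3756103515625), 3.507319211959839)  poly [[631.0, -33.0], [622.0, 113.0], [499.0, 98.0], [507.0, -42.0]]
14817 [[444.0, -178.6, 20.3], [548
[... 862 characters left out ...]
223632812, -106.51233673095703), (51.61189270019531, 49.49517822265625), 0.27778294682502747)  poly [[560.0, -104.0], [549.0, -85.0], [528.0, -82.0], [509.0, -109.0], [520.0, -128.0], [542.0, -131.0]]
472 [[355.6, -208.1, 66.0], [376.8, -188.1, 70.5], [397.6, -167.7, 75.3]]
 rect ((376.8728332519531, -187.4187774658203), (44.76508331298828, 45.04731750488281), 43.152400970458984)  poly [[400.0, -191.0], [383.0, -166.0], [353.0, -185.0], [378.0, -211.0]]
360 [[358.5, 55.5, 14.8], [380.0, 78.1, 20.0], [402.9, 100.5, 23.6]]
 rect ((380.0059814453125, 78.10310363769531), (47.99706268310547, 46.682430267333984), 89.8000717163086)  poly [[403.0, 71.0], [385.0, 102.0], [357.0, 83.0], [374.0, 55.0]]
```

View pics/crop.png

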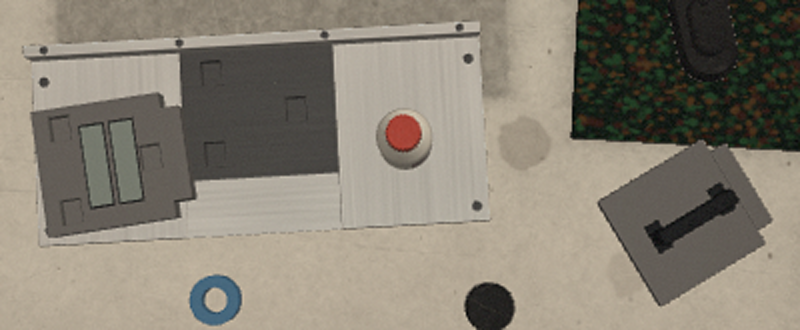

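Call:
servo_tool:
  commands:
    - [-1,[0,0,0],[0,0,-0.99]]
    - [-1,[0,0,0],[0,0,-0.99]]
    - [-1,[0,0,0],[0,0,-0.99]]
    - [-1,[0,0,0],[0,0,-0.98]]
    - [-1,[-0.0181,-0.0279,0.01],[0,0,0]]
    - [-1,[-0.0181,-0.0279,0.01],[0,0,0]]
    - [-1,[-0.0181,-0.0279,0.01],[0,0,0]]
    - [-1,[-0.0181,-0.0279,0.01],[0,0,0]]
    - [-1,[-0.0181,-0.0279,0.01],[0,0,0]]
    - [-1,[-0.0181,-0.0279,0.01],[0,0,0]]

```text
time_s: 0.93
eef_pos: [300.1, 331.0, 170.7]
ee_rot: [-0.0, -0.031, 1.0, -0.0]
force: [1.1, 0.2, -0.0]
grip_width: 1.003
grip_force: 0.0
```

Call:
servo_tool:
  commands:
    - [-1,[-0.0181,-0.0279,0.01],[0,0,0]]
    - [-1,[-0.0181,-0.0279,0.01],[0,0,0]]
    - [-1,[-0.0181,-0.0279,0.01],[0,0,0]]
    - [-1,[-0.0181,-0.0279,0.01],[0,0,0]]
    - [-1,[-0.0181,-0.0279,0.01],[0,0,0]]
    - [-1,[-0.0181,-0.0279,0.01],[0,0,0]]
    - [-1,[0,0,0],[0,0,0]]
    - [-1,[0,0,0],[0,0,0]]

```text
time_s: 1.6
eef_pos: [418.6, 171.1, 110.7]
ee_rot: [-0.001, -0.029, 1.0, -0.0]
force: [-0.4, 0.7, 0.3]
grip_width: 0.999
grip_force: 0.0
```

```bash
cat >> h.py <<'E'
def yaw(s=None):
    q=(s or sense())["ee_rot"]; m=R.from_quat([q[1],q[2],q[3],q[0]]).as_matrix(); return m
def todeck(x,y,D=(565.3,36.8,.0615)):
    c,s=np.cos(D[2]),np.sin(D[2]); a,b=x-D[0],y-D[1]; return np.array([a*c+b*s,-a*s+b*c])
def toworld(x,y,D=(565.3,36.8,.0615)):
    c,s=np.cos(D[2]),np.sin(D[2]); return np.array([D[0]+x*c-y*s,D[1]+x*s+y*c])
def go(wx,wy,wz,ang):  # shift in current tool axes, turn about tool z in 6deg units so tool y is at ang; shift in axes after turn
    s=sense(); m=yaw(s); d=np.array([wx,wy,wz])-s["eef_pos"]; a=np.arctan2(m[1,1],m[0,1])
    t=-(ang-a); t=(t+np.pi)%(2*np.pi)-np.pi
    n=m@R.from_rotvec([0,0,t]).as_matrix()
    print("t",round(s["time_s"],2),"pos",s["eef_pos"].round(1),"deck",todeck(*s["eef_pos"][:2]).round(1),"tilt",m[:2,2].round(4),"F",np.round(s["force"],1),"j",s["joints"].round(2))
    print("turn",round(np.degrees(t)/6,2),"shift now",(m.T@d).round(1),"after",(n.T@d).round(1))
E
python3 -c "
from h import *
go(*toworld(-138,144),24,.0615+np.pi/2)"
```

```text
t 1.6 pos [418.6 171.1 110.7] deck [-138.2  143. ] tilt [-0.0017 -0.0001] F [-0.4  0.7  0.3] j [ 0.13  0.3   1.86  0.    0.98 -1.5 ]
turn -0.02 shift now [-0.3  1.  86.7] after [-0.4  1.  86.7]
```

Call:
servo_tool:
  commands:
    - [-1,[0,0,0.0217],[0,0,0]]
    - [-1,[0,0,0.0217],[0,0,0]]
    - [-1,[0,0,0.0217],[0,0,0]]
    - [-1,[0,0,0.0217],[0,0,0]]
    - [-1,[0,0,0],[0,0,0]]
    - [-1,[-0.008,0,0],[0,0,0]]
    - [-1,[-0.008,0,0],[0,0,0]]
    - [-1,[-0.006,0,0],[0,0,0]]
    - [-1,[-0.006,0,0],[0,0,0]]
    - [-1,[-0.006,0,0],[0,0,0]]

```text
time_s: 2.43
eef_pos: [452.9, 174.5, 25.2]
ee_rot: [0.0, -0.031, 1.0, 0.0]
force: [-3.7, 2.3, 2.6]
grip_width: 0.999
grip_force: 2.2
```

Call:
servo_tool:
  commands:
    - [-1,[-0.006,0,0],[0,0,0]]
    - [-1,[-0.006,0,0],[0,0,0]]
    - [-1,[-0.006,0,0],[0,0,0]]
    - [-1,[-0.005,0,0],[0,0,0]]
    - [-1,[-0.004,0,0],[0,0,0]]
    - [-1,[-0.003,0,0],[0,0,0]]
    - [-1,[-0.002,0,0],[0,0,0]]
    - [-1,[0,0,0],[0,0,0]]

```text
time_s: 3.1
eef_pos: [484.8, 176.1, 24.8]
ee_rot: [0.0, -0.031, 1.0, -0.0]
force: [-2.0, 0.2, 1.1]
grip_width: 1.001
grip_force: 1.0
```

```bash
python3 - <<'E'
from h import *
go(*toworld(-70,144),24,.0615+np.pi/2)
c=cap("top"); p=c["pixels"]
cv2.imwrite("pics/crop2.png",cv2.resize(p[155:320,120:390][...,::-1],None,fx=2.9,fy=2.9,interpolation=2))
E
```

```text
t 3.1 pos [484.8 176.1  24.8] deck [-71.8 144. ] tilt [ 0.0002 -0.0001] F [-2.   0.2  1.1] j [ 0.12  0.56  1.74 -0.    0.84 -1.51]
turn 0.0 shift now [-1.8  0.   0.8] after [-1.8  0.   0.8]
```

View pics/crop2.png

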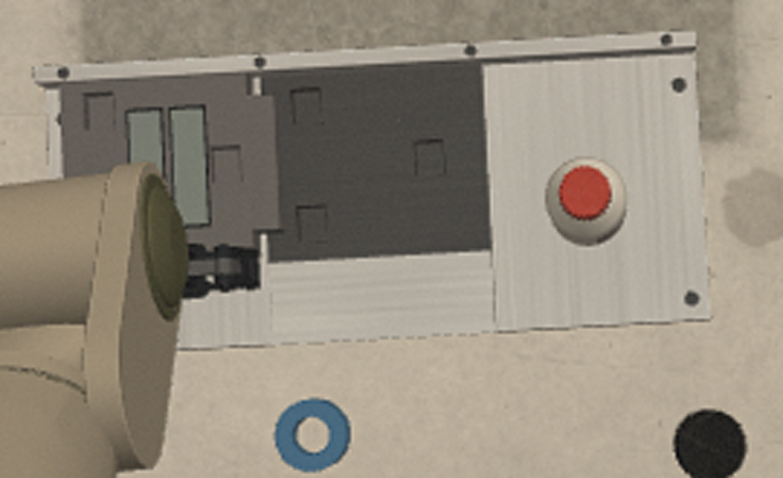

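Call:
servo_tool:
  commands:
    - [-1,[-0.001,0,0],[0,0,0]]
    - [-1,[-0.001,0,0],[0,0,0]]
    - [-1,[-0.001,0,0],[0,0,0]]
    - [-1,[0,0,0],[0,0,0]]

```text
time_s: 3.48
eef_pos: [486.9, 176.3, 24.6]
ee_rot: [-0.001, -0.031, 1.0, -0.0]
force: [-5.5, -0.2, 5.9]
grip_width: 1.002
grip_force: 2.9
```

Call:
servo_tool:
  commands:
    - [-1,[0.01,0,0],[0,0,0]]
    - [-1,[0.015,0,0],[0,0,0]]
    - [-1,[0,0,-0.03],[0,0,0]]
    - [-1,[0,0,-0.03],[0,0,0]]
    - [-1,[0,0,-0.02],[0,0,0]]
    - [-1,[0,0,0],[0,0,1]]
    - [-1,[0,0,0],[0,0,1]]
    - [-1,[0,0,0],[0,0,1]]
    - [-1,[0,0,0],[0,0,1]]
    - [-1,[0,0,0],[0,0,1]]

```text
time_s: 4.32
eef_pos: [463.0, 174.8, 104.8]
ee_rot: [0.001, 0.232, 0.973, 0.0]
force: [-0.5, -0.9, 0.6]
grip_width: 1.002
grip_force: 0.0
```

Call:
servo_tool:
  commands:
    - [-1,[0,0,0],[0,0,1]]
    - [-1,[0,0,0],[0,0,1]]
    - [-1,[0,0,0],[0,0,1]]
    - [-1,[0,0,0],[0,0,1]]
    - [-1,[0,0,0],[0,0,1]]
    - [-1,[0,0,0],[0,0,1]]
    - [-1,[0,0,0],[0,0,1]]
    - [-1,[0,0,0],[0,0,1]]
    - [-1,[0,0,0],[0,0,1]]
    - [-1,[0,0,0],[0,0,1]]

```text
time_s: 5.15
eef_pos: [463.0, 174.8, 104.8]
ee_rot: [0.001, 0.687, 0.727, 0.001]
force: [0.3, -0.3, -0.2]
grip_width: 0.996
grip_force: 0.0
```

```bash
python3 - <<'E'
from h import *
go(*toworld(-5,235),24,.0615)
w=cloud(cap("top")); m=(abs(w[...,2]-60)<6); m[:, :110]=0; m[:155]=0;m[320:]=0;m[:,390:]=0
d=todeck(w[...,0],w[...,1]); x,y=d[0][m],d[1][m]
for a in (-50,-30,0,20,40,50):
    k=abs(x-a)<5; print(a,k.sum(),np.sort(y[k])[[2,-3]].round(1) if k.sum()>9 else 0)
for a in (90,110,130,150,170,190):
    k=abs(y-a)<5; print(a,k.sum(),np.sort(x[k])[[2,-3]].round(1) if k.sum()>9 else 0)
E
```

```text
t 5.15 pos [463.  174.8 104.8] deck [-93.6 144. ] tilt [0.0017 0.0001] F [ 0.3 -0.3 -0.2] j [ 0.12  0.39  1.75 -0.    1.    0.07]
turn -0.05 shift now [91.5 88.  80.9] after [91.  88.5 80.9]
-50 194 [ 77.6 148. ]
-30 262 [ 59.4 157.5]
0 332 [ 60.6 198. ]
20 393 [ 59.5 199.3]
40 334 [ 60.  197.8]
50 309 [ 77.7 198.9]
90 268 [-57.5  60.7]
110 335 [-58.4  60.5]
130 327 [-58.8  60.9]
150 289 [-54.1  60.5]
170 131 [-7.7 59.5]
190 185 [-6.6 59.9]
```

Call:
servo_tool:
  commands:
    - [-1,[0,0,0],[0,0,-0.05]]
    - [-1,[0.0205,0.022,0],[0,0,0]]
    - [-1,[0.0205,0.022,0],[0,0,0]]
    - [-1,[0.0205,0.022,0],[0,0,0]]
    - [-1,[0.0205,0.0225,0],[0,0,0]]
    - [-1,[0,0,0.02],[0,0,0]]
    - [-1,[0,0,0.02],[0,0,0]]
    - [-1,[0,0,0.02],[0,0,0]]
    - [-1,[0,0,0.02],[0,0,0]]
    - [-1,[0,0,0],[0,0,0]]

```text
time_s: 6.03
eef_pos: [543.3, 262.0, 20.8]
ee_rot: [-0.002, 0.682, 0.732, -0.003]
force: [-0.2, -0.8, -0.4]
grip_width: 0.999
grip_force: 0.0
```

```bash
python3 - <<'E'
from h import *
go(*toworld(-5,210),24,.0615)
E
```

```text
t 6.03 pos [543.3 262.   20.8] deck [ -8.1 226.1] tilt [-0.0058 -0.0016] F [-0.2 -0.8 -0.4] j [ 0.26  0.71  1.46 -0.    0.98  0.18]
turn 0.09 shift now [-16.1   2.9  -3.2] after [-16.1   3.1  -3.2]
```

Call:
servo_tool:
  commands:
    - [-1,[-0.005,0,-0.003],[0,0,0.09]]
    - [-1,[-0.005,0,0],[0,0,0]]
    - [-1,[-0.005,0,0],[0,0,0]]
    - [-1,[-0.006,0,0],[0,0,0]]
    - [-1,[-0.007,0,0],[0,0,0]]
    - [-1,[-0.007,0,0],[0,0,0]]
    - [-1,[-0.007,0,0],[0,0,0]]
    - [-1,[-0.007,0,0],[0,0,0]]
    - [-1,[-0.007,0,0],[0,0,0]]
    - [-1,[-0.007,0,0],[0,0,0]]

```text
time_s: 6.87
eef_pos: [549.8, 199.9, 29.3]
ee_rot: [0.001, 0.686, 0.727, 0.002]
force: [-0.8, 5.9, 3.8]
grip_width: 0.996
grip_force: 3.2
```

Call:
servo_tool:
  commands:
    - [-1,[-0.007,0,0],[0,0,0]]
    - [-1,[-0.007,0,0],[0,0,0]]
    - [-1,[-0.007,0,0],[0,0,0]]
    - [-1,[-0.007,0,0],[0,0,0]]
    - [-1,[-0.007,0,0],[0,0,0]]
    - [-1,[-0.006,0,0],[0,0,0]]
    - [-1,[-0.005,0,0],[0,0,0]]
    - [-1,[-0.005,0,0],[0,0,0]]
    - [-1,[-0.004,0,0],[0,0,0]]
    - [-1,[0,0,0],[0,0,0]]

```text
time_s: 7.7
eef_pos: [552.8, 144.3, 28.9]
ee_rot: [0.001, 0.687, 0.727, 0.001]
force: [-0.1, 0.2, 1.2]
grip_width: 0.999
grip_force: 0.1
```

```bash
cat >> h.py <<'E'
def tray(z=60):
    w=cloud(cap("top")); m=(abs(w[...,2]-z)<5); m[:, :110]=0; m[:155]=0;m[320:]=0;m[:,300:]=0
    d=todeck(w[...,0],w[...,1]); x,y=d[0][m],d[1][m]; print("zmed",np.median(w[...,2][m]))
    for a in (-50,-30,-10,10,30,50):
        k=abs(x-a)<5; print("x",a,k.sum(),np.sort(y[k])[[2,-3]].round(1) if k.sum()>9 else 0)
    e=np.median(d[1][m]) 
    for a in (-45,-20,0,20,40,60):
        k=abs(y-e-a)<5; print("y",(e+a).round(),k.sum(),np.sort(x[k])[[2,-3]].round(1) if k.sum()>9 else 0)
E
python3 - <<'E'
from h import *
go(*toworld(-5,81),24,.0615)
tray()
E
```

```text
t 7.7 pos [552.8 144.3  28.9] deck [ -5.8 108. ] tilt [0.0028 0.0006] F [-0.1  0.2  1.2] j [ 0.05  0.64  1.57  0.    0.93 -0.01]
turn -0.04 shift now [-27.    0.9   4.9] after [-27.    0.8   4.9]
zmed 61.05762056594216
x -50 286 [-26.3  92.1]
x -30 317 [-43.2  87.7]
x -10 312 [-44.1  83.1]
x 10 288 [-43.4  76.4]
x 30 295 [-44.4  75.2]
x 50 258 [-26.5  82. ]
y -25.0 287 [-58.4  58.5]
y -0.0 303 [-58.7  59.5]
y 20.0 315 [-59.6  58.6]
y 40.0 310 [-58.4  59.8]
y 60.0 273 [-59.2  59.3]
y 80.0 168 [-59.6  60.6]
```

Call:
servo_tool:
  commands:
    - [-1,[-0.003,0,0.001],[0,0,0]]
    - [-1,[-0.003,0,0.001],[0,0,0]]
    - [-1,[-0.003,0,0.001],[0,0,0]]
    - [-1,[-0.003,0,0.001],[0,0,0]]
    - [-1,[-0.003,0,0],[0,0,0]]
    - [-1,[-0.003,0,0],[0,0,0]]
    - [-1,[-0.002,0,0],[0,0,0]]
    - [-1,[-0.002,0,0],[0,0,0]]
    - [-1,[-0.0015,0,0],[0,0,0]]
    - [-1,[-0.0,0,0],[0,0,0]]

```text
time_s: 8.58
eef_pos: [553.3, 120.9, 23.6]
ee_rot: [0.0, 0.686, 0.727, -0.0]
force: [-0.3, -0.2, -0.1]
grip_width: 1.002
grip_force: 0.0
```

Call:
servo_tool:
  commands:
    - [-1,[-0.001,0,0],[0,0,0]]
    - [-1,[-0.001,0,0],[0,0,0]]
    - [-1,[0,0,0],[0,0,0]]

```text
time_s: 8.83
eef_pos: [553.3, 119.0, 23.3]
ee_rot: [-0.0, 0.686, 0.727, -0.0]
force: [-0.4, -1.2, -0.1]
grip_width: 0.998
grip_force: 0.0
```

```bash
python3 - <<'E'
from h import *
go(*toworld(-5,81),24,.0615)
tray(56)
E
```

```text
t 8.83 pos [553.3 119.   23.3] deck [-6.9 82.8] tilt [-0.0005 -0.0002] F [-0.4 -1.2 -0.1] j [ 0.01  0.64  1.59 -0.    0.91 -0.05]
turn -0.04 shift now [-1.8  2.  -0.7] after [-1.8  1.9 -0.7]
zmed 52.64052500124857
x -50 146 [-49.   63.6]
x -30 172 [-65.7  56.9]
x -10 168 [-68.   50.2]
x 10 152 [-69.5  45.6]
x 30 177 [-68.3  34.8]
x 50 126 [-48.   46.7]
y -52.0 143 [-55.4  68.1]
y -27.0 166 [-58.2  69.5]
y -7.0 206 [-57.1  68.6]
y 13.0 182 [-57.7  67.8]
y 33.0 164 [-58.4  68.6]
y 53.0 53 [-57.4  66.1]
```

Call:
servo_tool:
  commands:
    - [-1,[0.015,0,0],[0,0,0]]
    - [-1,[0.015,0,0],[0,0,0]]
    - [-1,[0,0,-0.04],[0,0,0]]
    - [-1,[0,0,-0.04],[0,0,0]]
    - [-1,[0,0,-0.04],[0,0,0]]
    - [-1,[0,0,-0.04],[0,0,0]]
    - [-1,[0,0,-0.04],[0,0,0]]
    - [-1,[0,0,0],[0,0,0]]

```text
time_s: 9.55
eef_pos: [554.2, 149.4, 231.7]
ee_rot: [0.005, 0.686, 0.727, 0.005]
force: [0.8, 0.6, -0.2]
grip_width: 1.002
grip_force: 0.0
```

```bash
python3 - <<'E'
from h import *
import rig; print([n for n in dir(rig) if n[0]!='_'], getattr(rig,'grip_depth',None))
go(*toworld(-5,81),24,.0615)
tray(50)
go(463,-385.5,150,.541)
E
```

```text
['PlanningError', 'capture', 'finish_job', 'grip_depth', 'sense'] 18.700000000000003
t 9.55 pos [554.2 149.4 231.7] deck [ -4.2 113.1] tilt [0.0135 0.0005] F [ 0.8  0.6 -0.2] j [ 0.06  0.41  1.35 -0.    1.36  0.  ]
turn -0.03 shift now [-32.   -3.5 207.7] after [-32.   -3.6 207.7]
zmed 50.81081511698391
x -50 290 [-50.7  70. ]
x -30 340 [-68.9  68.9]
x -10 339 [-69.5  69.3]
x 10 326 [-69.2  68.6]
x 30 333 [-69.8  69.5]
x 50 290 [-50.5  68.8]
y -42.0 303 [-60.3  71. ]
y -17.0 334 [-59.2  72.3]
y 3.0 334 [-59.9  71.7]
y 23.0 332 [-58.9  72.7]
y 43.0 240 [-59.7  71.7]
y 63.0 347 [-58.7  71.6]
t 9.6 pos [553.1 149.3 227.6] deck [ -5.2 113. ] tilt [0.008  0.0002] F [-0.  -0.5 -1.1] j [ 0.06  0.42  1.36 -0.    1.36  0.  ]
turn -4.61 shift now [-528.7 -121.5   76.7] after [-411.7 -353.2   76.7]
```

Call:
servo_tool:
  commands:
    - [-1,[0,0,0],[0,0,-0.92]]
    - [-1,[0,0,0],[0,0,-0.92]]
    - [-1,[0,0,0],[0,0,-0.92]]
    - [-1,[0,0,0],[0,0,-0.92]]
    - [-1,[0,0,0],[0,0,-0.93]]
    - [-1,[-0.0229,-0.0196,0],[0,0,0]]
    - [-1,[-0.0229,-0.0196,0],[0,0,0]]
    - [-1,[-0.0229,-0.0196,0],[0,0,0]]
    - [-1,[-0.0229,-0.0196,0],[0,0,0]]
    - [-1,[-0.0229,-0.0196,0],[0,0,0]]

```text
time_s: 10.43
eef_pos: [525.7, -0.6, 222.2]
ee_rot: [-0.001, 0.493, 0.87, -0.0]
force: [0.6, -0.6, 0.1]
grip_width: 0.997
grip_force: 0.0
```

Call:
servo_tool:
  commands:
    - [-1,[-0.0229,-0.0196,0],[0,0,0]]
    - [-1,[-0.0229,-0.0196,0],[0,0,0]]
    - [-1,[-0.0229,-0.0196,0],[0,0,0]]
    - [-1,[-0.0229,-0.0196,0],[0,0,0]]
    - [-1,[-0.0229,-0.0196,0],[0,0,0]]
    - [-1,[-0.0229,-0.0196,0],[0,0,0]]
    - [-1,[-0.0229,-0.0196,0],[0,0,0]]
    - [-1,[-0.0229,-0.0196,0],[0,0,0]]
    - [-1,[-0.0229,-0.0196,0],[0,0,0]]
    - [-1,[-0.0229,-0.0196,0],[0,0,0]]

```text
time_s: 11.27
eef_pos: [475.5, -297.8, 222.2]
ee_rot: [-0.001, 0.493, 0.87, 0.0]
force: [-0.1, -0.4, -0.1]
grip_width: 1.003
grip_force: 0.0
```

Call:
servo_tool:
  commands:
    - [-1,[-0.0229,-0.0196,0],[0,0,0]]
    - [-1,[-0.0229,-0.0196,0],[0,0,0]]
    - [-1,[-0.0229,-0.0196,0],[0,0,0]]
    - [-1,[0,0,0.02],[0,0,0]]
    - [-1,[0,0,0.02],[0,0,0]]
    - [-1,[0,0,0],[0,0,0]]
    - [-1,[0,0,0],[0,0,0]]

```text
time_s: 11.85
eef_pos: [460.8, -385.2, 182.2]
ee_rot: [-0.002, 0.493, 0.87, 0.001]
force: [0.5, -1.0, 0.1]
grip_width: 0.999
grip_force: 0.0
```

```bash
python3 - <<'E'
from h import *
go(463,-385.5,34,.541)
c=cap("wrist","wrist1"); w=cloud(c)
m=(abs(w[...,2]-59)<6)&(np.hypot(w[...,0]-463,w[...,1]+385)<70)
print(m.sum(),cv2.minAreaRect(w[m][:,:2].astype(np.float32)),np.median(w[m],axis=0))
E
```

```text
t 11.85 pos [ 460.8 -385.2  182.2] deck [-130.2 -414.8] tilt [-0.0022  0.0024] F [ 0.5 -1.   0.1] j [-0.89  0.52  1.32 -0.    1.3  -1.43]
turn -0.01 shift now [ -1.8   1.8 148.2] after [ -1.8   1.8 148.2]
2593 ((461.0129089355469, -384.06036376953125), (15.981529235839844, 83.67443084716797), 31.299205780029297) [ 459.5935921  -381.61217535   59.78506566]
```

View pics/wrist1.png

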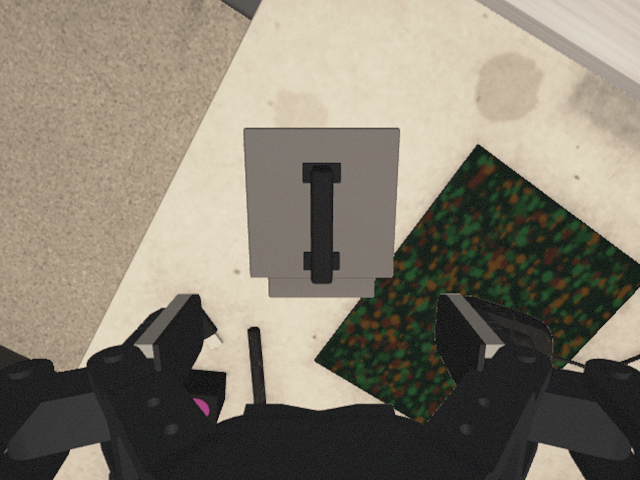

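Call:
servo_tool:
  commands:
    - [-1,[0,0.001,0.025],[0,0,0]]
    - [-1,[0,0,0.03],[0,0,0]]
    - [-1,[0,0,0.03],[0,0,0]]
    - [-1,[0,0,0.03],[0,0,0]]
    - [-1,[0,0,0.02],[0,0,0]]
    - [-1,[0,0,0.014],[0,0,0]]
    - [-1,[0,0,0],[0,0,0]]
    - [-1,[0,0,0],[0,0,0]]

```text
time_s: 12.57
eef_pos: [462.6, -385.4, 35.5]
ee_rot: [0.0, 0.492, 0.87, -0.0]
force: [0.3, -0.0, 0.2]
grip_width: 0.996
grip_force: 0.0
```

Call:
servo_tool:
  commands:
    - [1,[0,0,0],[0,0,0]]
    - [1,[0,0,0],[0,0,0]]
    - [1,[0,0,0],[0,0,0]]
    - [1,[0,0,0],[0,0,0]]
    - [1,[0,0,0],[0,0,0]]
    - [1,[0,0,0],[0,0,0]]
    - [1,[0,0,0],[0,0,0]]
    - [1,[0,0,0],[0,0,0]]
  squeeze: 60

```text
time_s: 13.23
eef_pos: [462.3, -385.2, 34.9]
ee_rot: [0.0, 0.493, 0.87, 0.0]
force: [-0.0, 1.6, 3.8]
grip_width: 0.173
grip_force: 59.0
```

Gripped (opening 0.17 × 85 ≈ 15 mm). Lift and travel over the bottle height with margin.

Call:
servo_tool:
  commands:
    - [1,[0,0,-0.01],[0,0,0]]
    - [1,[0,0,-0.02],[0,0,0]]
    - [1,[0,0,-0.03],[0,0,0]]
    - [1,[0,0,-0.03],[0,0,0]]
    - [1,[0,0,-0.03],[0,0,0]]
    - [1,[0,0,-0.03],[0,0,0]]
    - [1,[0,0,-0.03],[0,0,0]]
    - [1,[0,0,-0.025],[0,0,0]]
    - [1,[0,0,0],[0,0,0]]
    - [1,[0,0,0],[0,0,0]]

```text
time_s: 14.07
eef_pos: [462.1, -385.3, 240.2]
ee_rot: [0.001, 0.493, 0.87, -0.0]
force: [-0.9, -0.1, -2.7]
grip_width: 0.171
grip_force: 59.0
```

```bash
python3 - <<'E'
from h import *
x,y=toworld(.5,0)
go(x,y,200,.0615)
E
```

```text
t 14.07 pos [ 462.1 -385.3  240.2] deck [-129. -415.] tilt [ 0.0008 -0.0013] F [-0.9 -0.1 -2.7] j [-0.89  0.48  1.24 -0.    1.43 -1.43]
turn 4.57 shift now [308.7 306.1  39.8] after [415.  129.5  39.8]
```

Call:
servo_tool:
  commands:
    - [1,[0,0,0],[0,0,0.91]]
    - [1,[0,0,0],[0,0,0.91]]
    - [1,[0,0,0],[0,0,0.91]]
    - [1,[0,0,0],[0,0,0.92]]
    - [1,[0,0,0],[0,0,0.92]]
    - [1,[0.0277,0.0086,0],[0,0,0]]
    - [1,[0.0277,0.0086,0],[0,0,0]]
    - [1,[0.0277,0.0086,0],[0,0,0]]
    - [1,[0.0277,0.0086,0],[0,0,0]]
    - [1,[0.0277,0.0086,0],[0,0,0]]

```text
time_s: 14.9
eef_pos: [495.9, -242.5, 237.4]
ee_rot: [-0.002, 0.685, 0.729, -0.0]
force: [0.9, -0.1, -3.0]
grip_width: 0.173
grip_force: 59.0
```

Call:
servo_tool:
  commands:
    - [1,[0.0277,0.0086,0],[0,0,0]]
    - [1,[0.0277,0.0086,0],[0,0,0]]
    - [1,[0.0277,0.0086,0],[0,0,0]]
    - [1,[0.0277,0.0086,0],[0,0,0]]
    - [1,[0.0277,0.0086,0],[0,0,0]]
    - [1,[0.0277,0.0086,0],[0,0,0]]
    - [1,[0.0277,0.0086,0],[0,0,0]]
    - [1,[0.0277,0.0086,0],[0,0,0]]
    - [1,[0.0277,0.0086,0],[0,0,0]]
    - [1,[0.0277,0.0086,0],[0,0,0]]

```text
time_s: 15.73
eef_pos: [564.5, 38.9, 237.4]
ee_rot: [-0.002, 0.685, 0.729, -0.001]
force: [-0.1, 0.4, -3.4]
grip_width: 0.173
grip_force: 59.0
```

Call:
servo_tool:
  commands:
    - [1,[0,0,0.03],[0,0,0]]
    - [1,[0,0,0.03],[0,0,0]]
    - [1,[0,0,0.03],[0,0,0]]
    - [1,[0,0,0.02],[0,0,0]]
    - [1,[0,0,0],[0,0,0]]
    - [1,[0,0,0],[0,0,0]]

```text
time_s: 16.23
eef_pos: [564.3, 37.5, 128.2]
ee_rot: [-0.002, 0.685, 0.729, -0.001]
force: [-0.2, 0.1, -2.0]
grip_width: 0.174
grip_force: 59.1
```

```bash
python3 - <<'E'
from h import *
x,y=toworld(.5,0)
go(x,y,90,.0615)
def fit(w,z,tag,lim=None):
    m=(abs(w[...,2]-z)<4)&(np.hypot(w[...,0]-565,w[...,1]-37)<110)
    n,l,st,_=cv2.connectedComponentsWithStats(m.astype(np.uint8)); k=1+np.argmax(st[1:,4]); m=l==k
    r=cv2.minAreaRect(w[m][:,:2].astype(np.float32)); print(tag,m.sum(),np.round(np.median(w[m],0),1),np.round(r[0],1),np.round(r[1],1),round(r[2],2),"deck",todeck(*r[0]).round(1))
tz=sense()["eef_pos"][2]; print(tz)
c=cap("wrist","wrist2"); w=cloud(c); fit(w,tz-15,"plate wrist"); fit(w,tz+25,"bar wrist"); fit(w,50,"tray wrist")
w=cloud(cap("top","top3")); fit(w,tz-15,"plate top"); fit(w,50,"tray top")
E
```

```text
t 16.23 pos [564.3  37.5 128.2] deck [-1.   0.8] tilt [-0.0037  0.0005] F [-0.2  0.1 -2. ] j [-0.14  0.5   1.51 -0.    1.14 -0.2 ]
turn 0.0 shift now [-0.8  1.6 38.2] after [-0.8  1.6 38.2]
128.17068124953593
plate wrist 50408 [560.   74.  113.5] [561.5  59.6] [120.4  97.4] 3.49 deck [-2.4 23. ]
bar wrist 9738 [562.4  48.8 153.2] [561.9  43.9] [73.9 27.8] 85.24 deck [-3.   7.3]
tray wrist 605 [624.6 121.8  48. ] [625.7 123.8] [12.1 18.2] 3.84 deck [65.6 83.1]
plate top 868 [548.8 -13.6 115. ] [559.2 -17.8] [ 48.8 117.7] 77.43 deck [ -9.4 -54.1]
tray top 119 [635.1 -23.5  49. ] [634.3 -26.2] [16.  47.4] 3.76 deck [ 65.  -67.1]
```

View pics/wrist2.png

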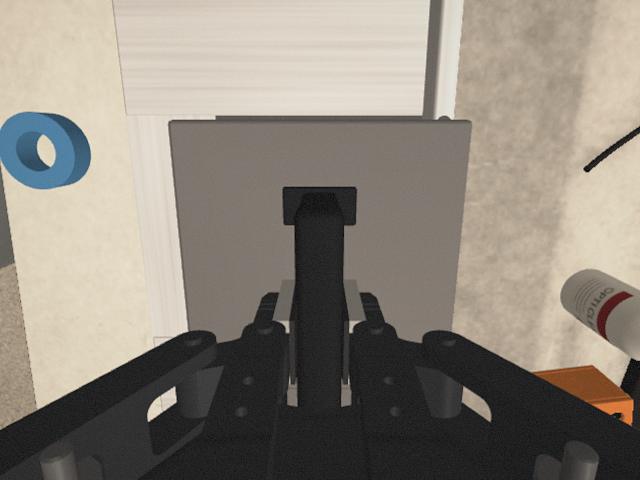

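```bash
python3 - <<'E'
from h import *
c=cap("wrist"); w=cloud(c); d=todeck(w[...,0],w[...,1]); Z=w[...,2]
print(sense()["eef_pos"],todeck(*sense()["eef_pos"][:2]))
for z,t in ((113,"cover"),(50,"tray")):
    for a in (-45,-30,0,30,45):
        m=(abs(d[0]-a)<4)&(abs(Z-z)<8)&(d[1]>40)&(d[1]<90)
        print(t,a,m.sum(),np.sort(d[1][m])[[0,-1]].round(1) if m.sum()>3 else 0, np.median(Z[m]).round(1) if m.sum() else 0)
for z in (113,50):
    m=(abs(Z-z)<8)&(d[1]>66)&(d[1]<71) if z<100 else (abs(Z-z)<8)&(d[1]>40)&(d[1]<65)
    x=d[0][m]; x=x[abs(x)<62.5]; print(z,x.size,np.percentile(x,[0.5,99.5]) if x.size>9 else 0)
print("fence inner", np.percentile(d[0][(abs(Z-48)<4)&(d[1]>80)&(d[1]<150)&(abs(d[0]-66)<12)],[1,99]))
E
```

```text
[565.7950915   37.36639712 130.8525814 ] [0.52896698 0.53489739]
cover -45 1594 [40.1 71.3] 115.5
cover -30 1608 [40.  71.3] 115.6
cover 0 1505 [43.3 71.3] 116.0
cover 30 1612 [40.  71.3] 116.1
cover 45 1616 [40.  71.4] 116.1
tray -45 0 0 0
tray -30 0 0 0
tray 0 0 0 0
tray 30 0 0 0
tray 45 0 0 0
113 18417 [-59.58306615  57.94673895]
50 0 0
fence inner [59.7475415  71.43306745]
```

Call:
servo_tool:
  commands:
    - [1,[-0.0005,0,0.01],[0,0,0]]
    - [1,[0,0,0.01],[0,0,0]]
    - [1,[0,0,0.01],[0,0,0]]
    - [1,[0,0,0.006],[0,0,0]]
    - [1,[0,0,0.003],[0,0,0]]
    - [1,[0,0,0.003],[0,0,0]]
    - [1,[0,0,0.002],[0,0,0]]
    - [1,[0,0,0.002],[0,0,0]]
    - [1,[0,0,0.002],[0,0,0]]
    - [1,[0,0,0],[0,0,0]]

```text
time_s: 17.22
eef_pos: [565.1, 37.0, 81.3]
ee_rot: [-0.0, 0.685, 0.729, -0.0]
force: [-0.5, 0.4, -2.8]
grip_width: 0.175
grip_force: 59.0
```

Call:
servo_tool:
  commands:
    - [1,[0,0,0.002],[0,0,0]]
    - [1,[0,0,0.002],[0,0,0]]
    - [1,[0,0,0.001],[0,0,0]]
    - [1,[0,0,0.001],[0,0,0]]
    - [1,[0,0,0],[0,0,0]]

```text
time_s: 17.63
eef_pos: [565.1, 37.0, 75.3]
ee_rot: [-0.0, 0.685, 0.729, -0.0]
force: [-0.9, 0.1, -2.6]
grip_width: 0.174
grip_force: 59.1
```

Call:
servo_tool:
  commands:
    - [1,[0,0,0.001],[0,0,0]]
    - [1,[0,0,0.0005],[0,0,0]]
    - [1,[0,0,0],[0,0,0]]
    - [1,[0,0,0],[0,0,0]]

```text
time_s: 17.97
eef_pos: [565.5, 37.1, 74.8]
ee_rot: [0.0, 0.685, 0.729, 0.0]
force: [-1.1, 1.3, 5.6]
grip_width: 0.175
grip_force: 60.2
```

Call:
servo_tool:
  commands:
    - [0.3,[0,0,0],[0,0,0]]
    - [0.0,[0,0,0],[0,0,0]]
    - [-0.5,[0,0,0],[0,0,0]]
    - [-1,[0,0,0],[0,0,0]]
    - [-1,[0,0,0],[0,0,0]]
    - [-1,[0,0,0],[0,0,0]]
    - [-1,[0,0,-0.02],[0,0,0]]
    - [-1,[0,0,-0.03],[0,0,0]]
    - [-1,[0,0,-0.03],[0,0,0]]
    - [-1,[0,0,-0.03],[0,0,0]]

```text
time_s: 18.8
eef_pos: [565.0, 37.0, 185.3]
ee_rot: [-0.0, 0.685, 0.729, -0.0]
force: [-0.2, 0.2, -0.3]
grip_width: 1.0
grip_force: 0.0
```

Call:
servo_tool:
  commands:
    - [-1,[0,0,-0.03],[0,0,0]]
    - [-1,[0,0,-0.03],[0,0,0]]
    - [-1,[0,0,-0.03],[0,0,0]]
    - [-1,[0.03,0,0],[0,0,0]]
    - [-1,[0.03,0,0],[0,0,0]]
    - [-1,[0.03,0,0],[0,0,0]]
    - [-1,[0.03,0,0],[0,0,0]]
    - [-1,[0.03,0,0],[0,0,0]]
    - [-1,[0,0,0],[0,0,0]]
    - [-1,[0,0,0],[0,0,0]]

```text
time_s: 19.63
eef_pos: [555.7, 187.8, 273.8]
ee_rot: [-0.0, 0.684, 0.729, -0.0]
force: [0.2, -0.7, -0.2]
grip_width: 1.0
grip_force: 0.0
```

```bash
python3 - <<'E'
from h import *
w=cloud(cap("top","top4")); Z=w[...,2]
d=todeck(w[...,0],w[...,1]); m=(abs(d[0])<70)&(abs(d[1])<80)
for z in (60,93):
    k=m&(abs(Z-z)<6); r=cv2.minAreaRect(w[k][:,:2].astype(np.float32)); print(k.sum(),np.median(Z[k]),todeck(*r[0]),r[1:])
c=cap("wrist","wrist3")
E
```

```text
3989 60.94256293794588 [ 4.59129761 -3.24851502] ((129.8618621826172, 145.7590789794922), 3.234642267227173)
103 97.43654289697501 [-0.08484832 -1.4511961 ] ((17.022953033447266, 83.01313018798828), 3.1537728309631348)
```

View pics/top4.png

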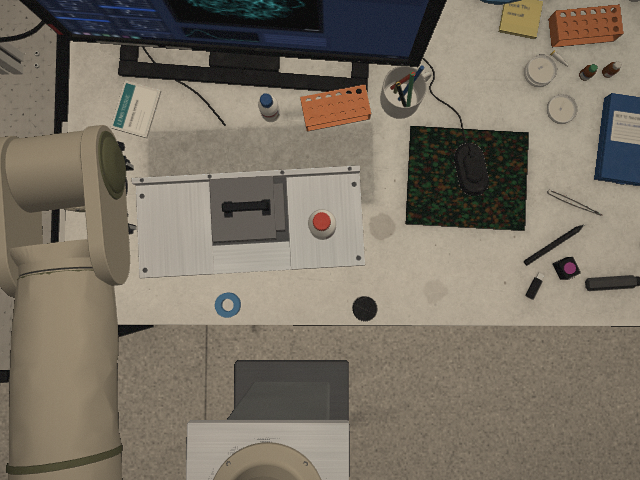

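The cover is over the plate at (248,208), aligned with the tray. Its plate top reads 61 mm, where seated is 60 and out of key is 70. The bottle (321,222), can (365,308) and tape (228,305) have not moved.

```bash
python3 -c "
from rig import *
print(finish_job())"
```

```text
the job is handed in; nothing more can be done
None
```

The tray is seated in the deck's notches, the cover is seated on the tray and released, and the job was handed in at about 20 s with no verdict returned; the last top picture shows the bottle, can and tape unmoved.

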